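# Weigh out a printing-block kit and lid the tub

### The job

Make up a printing-block kit at the workshop table: put blocks one at a time into the clear tub on the dial scale until the needle stands in the green band with your hand off it, then lay the lid on the tub and press it down firmly all round until it is fully home and level on the rim. Put every block you did not need into the wooden crate, let go of everything, and leave the paint bottles, the jar and the spool where they stand.

Things in the scene. Friction and masses are not known exactly. Their poses are not given: they have to be found in the camera images.
- block0: printing block: flat base 70 x 44 x 14 mm (brass-coloured), with a dark grip ridge on top, 56 long (x) x 22 wide (y), from 12 to 36 mm above the underside. Origin: centre of the underside; x along its length, z up. Weighs 80 to 180 g (brass ones are heavier; each differs). May be absent
- block1: printing block: flat base 70 x 44 x 14 mm (pale wood), with a dark grip ridge on top, 56 long (x) x 22 wide (y), from 12 to 36 mm above the underside. Origin: centre of the underside; x along its length, z up. Weighs 80 to 180 g (brass ones are heavier; each differs). May be absent
- block2: printing block: flat base 70 x 44 x 14 mm (brass-coloured), with a dark grip ridge on top, 56 long (x) x 22 wide (y), from 12 to 36 mm above the underside. Origin: centre of the underside; x along its length, z up. Weighs 80 to 180 g (brass ones are heavier; each differs). May be absent
- block3: printing block: flat base 70 x 44 x 14 mm (pale wood), with a dark grip ridge on top, 56 long (x) x 22 wide (y), from 12 to 36 mm above the underside. Origin: centre of the underside; x along its length, z up. Weighs 80 to 180 g (brass ones are heavier; each differs). May be absent
- block4: printing block: flat base 70 x 44 x 14 mm (brass-coloured), with a dark grip ridge on top, 56 long (x) x 22 wide (y), from 12 to 36 mm above the underside. Origin: centre of the underside; x along its length, z up. Weighs 80 to 180 g (brass ones are heavier; each differs). May be absent
- block5: printing block: flat base 70 x 44 x 14 mm (pale wood), with a dark grip ridge on top, 56 long (x) x 22 wide (y), from 12 to 36 mm above the underside. Origin: centre of the underside; x along its length, z up. Weighs 80 to 180 g (brass ones are heavier; each differs). May be absent
- lid: round lid, 100 g: orange disc 212 mm across, 5 mm thick, its underside 12 mm above the origin; below it a white plug 176 mm across tapering to 164; on top a white grip bar 80 long (x) x 22 wide (y), from 17 to 45 mm above the origin. Origin: centre of the plug's underside, z up. Starts on the table to one side of the scale
- scale: blue dial scale fixed to the table, base 190 x 190 x 40 mm with a tilted round white dial (red needle, green band) on its +x side. Origin: centre of the base's underside. Its sprung pan carries the tub
- pan (a joint): how far the sprung pan with its tub has sunk, m: 0 with the tub empty, 0.0041 per 100 g, end stop at 0.034. The dial's needle turns with it: it is in the green band from 0.0139 to 0.0230
- tub_rim (a point): centre of the clear tub's mouth, at rim height, z up; 174 mm above the table when empty. Inside 184 mm across (176 at the floor), 84 deep, wall 4. Four orange seal lugs outside the rim stand 7 mm above it: the lid lies on them until pressed with some 10 to 15 N (the pan first sinks to its stop), then its disc lies on the rim, lid origin 12 mm below this point
- tub_floor (a point): centre of the tub's inner floor, 84 mm below tub_rim
- crate: open wooden stock crate fixed to the table, 150 (x) x 200 (y) x 50 mm high, walls and floor 6 mm. Origin: centre of its underside. It stands beside the scale across from the lid
- paint_red: bystander, not to be disturbed: white paint bottle with red label, 44 mm across, 110 mm tall. Origin: centre of its underside
- paint_green: bystander, not to be disturbed: white paint bottle with green label, 44 x 110 mm. Origin: centre of its underside
- paint_yellow: bystander, not to be disturbed: white paint bottle with yellow label, 44 x 110 mm. Origin: centre of its underside
- jar: bystander, not to be disturbed: amber glass jar, 56 mm across, 60 mm tall. Origin: centre of its underside
- spool: bystander, not to be disturbed: small blue spool, 40 mm across, 40 mm tall. Origin: centre of its underside
Not all that is in view belongs to the job. Leave any purple or red look-alike of the block5 alone.

How it is judged:
On the way, in this order (a step that is already met when the one before it is completed fails the run):
1. the needle rests in the green band from the blocks alone, lid not on, robot not touching the scale or tub (value of joint pan between 0.0139 and 0.023 m and velocity of joint pan between -0.004 and 0.004 m/s and horizontal distance between lid and tub_rim above 0.15 m and contact force between each of the fingers, the arm and scale below 0.3 N), for 0.4 s.
2. the lid is pressed home, level on the rim (horizontal distance between lid and tub_rim below 0.01 m and z of lid in the frame of tub_rim between -0.016 and -0.009 m and angle between lid's own z axis and vertical below 0.03 rad), for 0.2 s.
At the end, for the whole second after the job is handed in: Lid home on the tub (within 10 mm of centre, disc within 3 mm of the rim, tilt under 0.03 rad), blocks under it still in the band (pan 0.0169 to 0.0282 with the lid's 0.0041), every other present block in the crate, all released and at rest (all of step 2 and value of joint pan between 0.0169 and 0.0282 m and contact force between each of the fingers, the arm and scale below 0.3 N and contact force between the fingers and lid below 0.3 N and linear speed of lid below 0.02 m/s and ((horizontal distance between block0 and tub_rim below 0.09 m and z of block0 in the frame of tub_rim between -0.1 and -0.012 m) or (x of block0 in the frame of crate between -0.072 and 0.072 m and y of block0 in the frame of crate between -0.097 and 0.097 m and z of block0 in the frame of crate between 0 and 0.06 m)) and ((horizontal distance between block1 and tub_rim below 0.09 m and z of block1 in the frame of tub_rim between -0.1 and -0.012 m) or (x of block1 in the frame of crate between -0.072 and 0.072 m and y of block1 in the frame of crate between -0.097 and 0.097 m and z of block1 in the frame of crate between 0 and 0.06 m)) and ((horizontal distance between block2 and tub_rim below 0.09 m and z of block2 in the frame of tub_rim between -0.1 and -0.012 m) or (x of block2 in the frame of crate between -0.072 and 0.072 m and y of block2 in the frame of crate between -0.097 and 0.097 m and z of block2 in the frame of crate between 0 and 0.06 m)) and ((horizontal distance between block3 and tub_rim below 0.09 m and z of block3 in the frame of tub_rim between -0.1 and -0.012 m) or (x of block3 in the frame of crate between -0.072 and 0.072 m and y of block3 in the frame of crate between -0.097 and 0.097 m and z of block3 in the frame of crate between 0 and 0.06 m)) and ((horizontal distance between block4 and tub_rim below 0.09 m and z of block4 in the frame of tub_rim between -0.1 and -0.012 m) or (x of block4 in the frame of crate between -0.072 and 0.072 m and y of block4 in the frame of crate between -0.097 and 0.097 m and z of block4 in the frame of crate between 0 and 0.06 m)) and ((horizontal distance between block5 and tub_rim below 0.09 m and z of block5 in the frame of tub_rim between -0.1 and -0.012 m) or (x of block5 in the frame of crate between -0.072 and 0.072 m and y of block5 in the frame of crate between -0.097 and 0.097 m and z of block5 in the frame of crate between 0 and 0.06 m)) and linear speed of each of block0, block1, block2, block3, block4, block5 below 0.03 m/s); the robot touches nothing.
It fails at once if a paint bottle, jar or spool is moved more than 60 mm or tipped over (distance of any of paint_red, paint_green, paint_yellow, jar, spool from where it was at the start of the episode above 0.06 m or angle between any of paint_red, paint_green, paint_yellow, jar, spool's own z axis and vertical above 0.6 rad).
Of block0, block1, block2, block3, block4, block5 only 4 to 6 are there at a start; the rules pass over those that are not, and their reading is None.
At some moment in a run one of block0, block1, block2, block3, block4, block5 may be knocked a few centimetres aside while the robot is not near it.
Once in a run the grip may slacken for a moment while it holds something.
It also fails if it takes over 210 s, if anything falls off the work surface, if the arm or the gripper's body presses on something with over 40 N, if the wrist force passes 120 N, or if a joint passes its speed limit or range.

### The arm

A 6-joint arm with a two-finger parallel gripper is mounted at the origin on the work surface. World frame = base frame: x ahead of the robot, y to its left, z up, the work surface at z = 0. Lengths are in m, angles in rad, forces in N, time in s.
With the tool pointing down it reaches from about 0.4 to 0.825 m from the base axis. Payload 7 kg.
Tool frame: the origin (TCP) lies at the very end of the fingers, on their centre line; the grasp point (between the pads) lies 19 mm behind it (arm.grasp_offset is the distance from the TCP to the grasp point, in m); z points along the fingers, y is the line along which they close (so a half turn about z gives the same grasp; the last joint's range is limited). The gripper opens to 88 mm and grips with 3 to 60 N. Pads are 19 mm wide; open, the fingers measure 130 mm over their backs; the gripper's body (78 mm by 193 mm) begins 47 mm behind the grasp point.
Start: joints at [-0.926, 0.359, 0.012, 0, -1.224, -0.288], TCP at [0.236, -0.632, 0.227] pointing down, gripper open.
Joint ranges: [-3.07, 3.07], [-1.43, 2.12], [-1.02, 1.25], [-3.03, 1.67], [-3.05, -0], [-3.03, 3.03]. Speed limits (rad/s): [2.39, 2.39, 3.01, 3.14, 3.14, 3.14].

### API

Orientations are given as [roll, pitch, yaw] about the fixed x, y, z axes, in that order (R = Rz(yaw) Ry(pitch) Rx(roll)).
In Python, from station import get_state, cams, arm, nets gives the robot as it stands.
- The arm moves only by the shell command python3 -m creep 'ROWS' [FORCE]. ROWS is a JSON object of lists of equal length, an entry for each row: "translation": the shift along the world's x, y, z in mm, a list of three; "spin": the turn about the world's z in rad; "gripper": the opening, from 0 (shut) to 1 (fully open). In form: {"translation": [[dx, dy, dz], ...], "spin": [spin, ...], "gripper": [gripper, ...]}. A call has 1 to 8 rows; each row shifts and turns the commanded pose from where the row before left it; what a row does not reach is not made up. A row lasts 1/10 s, in which the tool goes at most 50 mm and 8.59 degrees, less where a joint would pass 70% of its speed; a pose out of reach is approached as far as the arm can. A call is refused whole if a number of a shift passes 50 or a number of a turn 0.15, either way. A call with a gripper value outside its range is refused whole. The fingers move at their own pace and stop on an object; FORCE is the grip in N (left out, the last holds). Time passes only in rows, so rows that do not move let the fingers close. It gives the time, the measured TCP pose, the force, the opening and the grip force at its end, in the units of the state.
- get_state(): the state, without advancing time (a new reading comes with each control period).
- cams.grab_frame(name): name is "side" or "top"; returns a dict with "img" (420x560x3 uint8, red, green, blue), "mtx" (3x3 intrinsics, pixels), "R" (3x3) and "t" (3): a world point X has camera coordinates R X + t. Camera axes: x right, y down, z forward; pixel columns grow to the right and rows downward; lengths in m; the calibration is good to about 2 mm. A picture is of the moment at which its call begins. There is no depth.
- arm.job_done(): hands the job in; it is judged then, once.
Trained networks look in the newest picture that a camera, given by its name, has taken for a name from the list of things; names that differ only in an ending like _2 or _b are one class to them, and where a whole thing is asked for, a point or a joint stands for the part that bears it (a point fixed in the world has none). Each returns a list of dicts, best first, with "confidence" (0 to 1); they miss things now and then, are a little off and sometimes report something else, mostly with a low value. They report only what shows in the picture. A call takes as long as a camera call. They do not tell look-alikes from the thing itself.
- nets.search_frame(camera, label): "centre" ([x, y, z] in m, in world coordinates, good to about 4 mm: the middle of the surface that is visible of it).
- nets.pinpoint(camera, label): "centre" ([x, y, z] in m, in world coordinates, good to about 4 mm: a listed point, or the origin of a listed thing).
The state is a dict: "t": time; "q": joint angles; "qd": joint speeds; "joint_efforts": joint torques, N m; "eef_pos": TCP position; "ee_rot": TCP orientation; "force": force on the tool from outside, world axes, zero at the start; "moment": the same for the moment, N m; "width": finger opening in m; "gripper_force": force on a finger pad.
Only numpy, scipy, OpenCV 4.12 (cv2) and the standard library are available. Lean on these libraries where they do the work, as an engineer would, in place of code of your own. Each camera call takes 0.05 s, during which the arm holds its last target. There are 200 camera calls.

## Working session

There is one attempt and no reset: what is moved stays moved. The work goes in short steps, Python scripts to look and compute and a shell command to move; the robot and the scene stay as the last step left them, time stands still between calls to the robot, and variables do not carry over. Pictures are saved under pics/ and viewed, at most 14 in all, crops included, and the job is handed in when it is done.

```bash
ls; mkdir -p pics
cat > h.py <<'E'
from station import get_state, cams, arm, nets
import numpy as np, cv2
def save(cam,name,crop=None,scale=1):
    f=cams.grab_frame(cam); im=f["img"][:,:,::-1]
    if crop: a,b,c,d=crop; im=im[b:d,a:c]
    cv2.imwrite("pics/"+name,cv2.resize(im,None,fx=scale,fy=scale,interpolation=cv2.INTER_CUBIC)); return f
def px(f,X):
    c=np.array(f["R"])@np.array(X)+np.array(f["t"]).ravel(); u=np.array(f["mtx"])@c; return (u[:2]/u[2]).round(0)
def ray(f,u,v,z):
    R=np.array(f["R"]);t=np.array(f["t"]).ravel()
    d=R.T@np.linalg.inv(f["mtx"])@np.array([u,v,1.]);o=-R.T@t
    return o+d*(z-o[2])/d[2]
E
python3 - <<'E'
from h import *
T=save("top","top0.png"); S=save("side","side0.png")
im=np.hstack([T["img"],S["img"]])
s=get_state(); print(s["t"],s["eef_pos"],s["ee_rot"],s["q"],s["width"])
for l in ["block0","block1","lid","scale","tub_rim","tub_floor","crate","paint_red","paint_green","paint_yellow","jar","spool"]:
    for c in ["top","side"]:
        f=T if c=="top" else S
        print(l,c,[(np.round(d["centre"],3).tolist(),round(d["confidence"],2),px(f,d["centre"]).tolist()) for d in nets.pinpoint(c,l)[:7]])
E
```

```text
pics
0.1 [ 0.23557824 -0.6320923   0.22570977] [ 3.14009477e+00 -1.66670238e-04 -2.78490771e+00] [-9.25893653e-01  3.59329881e-01  1.11463674e-02 -2.82795917e-04
 -1.22409630e+00 -2.88121569e-01] 0.08747407331557834
block0 top [([0.26, -0.294, 0.0], 0.91, [406.0, 328.0]), ([0.436, -0.068, 0.001], 0.89, [314.0, 260.0]), ([0.431, -0.176, -0.001], 0.76, [356.0, 261.0]), ([0.618, -0.222, -0.002], 0.73, [369.0, 191.0]), ([0.618, 0.166, -0.0], 0.7, [225.0, 194.0]), ([0.788, -0.279, -0.001], 0.69, [387.0, 131.0]), ([0.444, 0.06, -0.004], 0.59, [265.0, 258.0])]
block0 side [([0.434, -0.174, -0.001], 0.86, [306.0, 203.0]), ([0.439, -0.066, -0.002], 0.8, [303.0, 225.0]), ([0.262, -0.293, 0.001], 0.73, [355.0, 182.0]), ([0.623, 0.165, -0.001], 0.59, [237.0, 279.0]), ([0.44, 0.063, -0.002], 0.57, [301.0, 256.0]), ([0.79, -0.278, -0.002], 0.51, [209.0, 180.0])]
block1 top [([0.26, -0.294, 0.0], 0.91, [406.0, 328.0]), ([0.436, -0.068, 0.001], 0.89, [314.0, 260.0]), ([0.431, -0.176, -0.001], 0.76, [356.0, 261.0]), ([0.618, -0.222, -0.002], 0.73, [369.0, 191.0]), ([0.618, 0.166, -0.0], 0.7, [225.0, 
[... 973 characters left out ...]
 [([0.731, 0.156, -0.002], 0.54, [229.0, 154.0])]
paint_red side [([0.736, 0.153, -0.002], 0.64, [199.0, 274.0]), ([0.616, -0.025, 0.093], 0.61, [245.0, 211.0])]
paint_green top [([0.682, 0.34, -0.001], 0.55, [161.0, 172.0]), ([0.436, -0.068, -0.002], 0.2, [314.0, 260.0])]
paint_green side [([0.682, 0.34, 0.001], 0.59, [205.0, 331.0])]
paint_yellow top [([0.725, -0.16, -0.001], 0.54, [345.0, 153.0])]
paint_yellow side [([0.441, 0.065, 0.0], 0.35, [301.0, 256.0])]
jar top [([0.682, -0.327, -0.0], 0.97, [407.0, 167.0])]
jar side [([0.677, -0.334, -0.0], 0.55, [241.0, 171.0])]
spool top [([0.529, -0.237, -0.003], 0.62, [377.0, 224.0])]
spool side [([0.533, -0.238, 0.004], 0.56, [278.0, 188.0])]
```

View pics/top0.png

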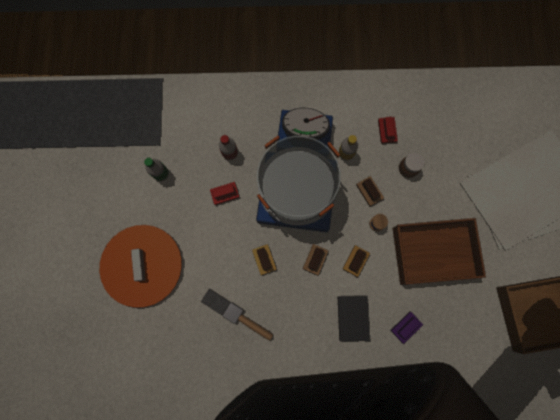

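View pics/side0.png

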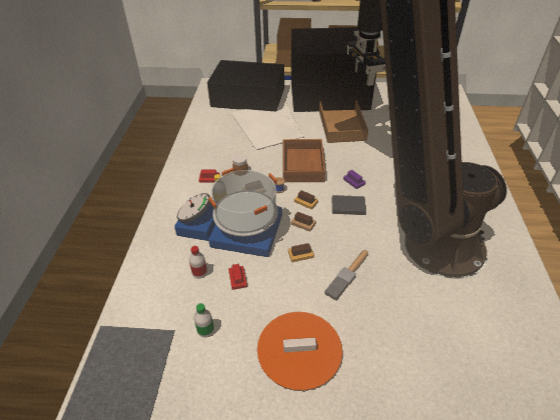

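Run:
```python
from h import *
T=save("top","crop0.png",(200,110,430,345),2.5)
# ridge orientation: dark pixel PCA near each block centre at ridge-top height, rectified patch
for c in [(.26,-.294),(.436,-.067),(.432,-.175),(.618,-.222),(.62,.166),(.789,-.279),(.442,.062)]:
    g=np.arange(-.05,.0501,.001); X,Y=np.meshgrid(c[0]+g,c[1]+g)
    P=np.stack([X.ravel(),Y.ravel(),np.full(X.size,.036)],1)
    q=(np.array(T["R"])@P.T).T+np.array(T["t"]).ravel(); q=(np.array(T["mtx"])@q.T).T; q=(q[:,:2]/q[:,2:]).astype(np.float32)
    v=cv2.remap(T["img"],q[:,0].reshape(X.shape),q[:,1].reshape(X.shape),cv2.INTER_LINEAR)
    d=(v.max(2)<85).astype(np.uint8); n,L,st,ce=cv2.connectedComponentsWithStats(d)
    if n<2: print(c,"none",v.min(),v[50,50]); continue
    k=1+np.argmax(st[1:,4]); yy,xx=np.where(L==k); pts=np.stack([g[xx],g[yy]],1).astype(np.float32)
    r=cv2.minAreaRect(pts*1000); m=pts.mean(0); w,V=np.linalg.eigh(np.cov((pts-m).T)); 
    print(c,"ridge ctr",(np.array(c)+m).round(4),"yaw",round(float(np.arctan(V[1,1]/V[0,1])),2),np.round(r[1],0),st[k,4], "base rgb",v[50,50])
```

```text
(0.26, -0.294) ridge ctr [ 0.266 -0.285] yaw -0.86 [51. 74.] 3584 base rgb [44 24 52]
(0.436, -0.067) ridge ctr [ 0.4443 -0.0697] yaw -0.21 [95. 91.] 4121 base rgb [38 25 20]
(0.432, -0.175) ridge ctr [ 0.4259 -0.1741] yaw -0.53 [43. 72.] 2267 base rgb [35 25 18]
(0.618, -0.222) ridge ctr [ 0.6069 -0.2142] yaw 0.49 [74. 47.] 3317 base rgb [37 25 19]
(0.62, 0.166) ridge ctr [0.6017 0.153 ] yaw -1.1 [44. 71.] 1954 base rgb [95 30 28]
(0.789, -0.279) ridge ctr [ 0.7742 -0.2705] yaw 0.08 [74. 48.] 3273 base rgb [82 27 23]
(0.442, 0.062) ridge ctr [0.4325 0.0573] yaw 0.42 [71. 42.] 1952 base rgb [38 28 20]
```

Top view: clear tub at (299,180) with the dial at (306,122), lid at (140,265), crate at (438,250). Another, darker crate at (540,315) is a distractor. Block candidates are (264,260), (316,260), (356,261) and (369,191), which look brass or wood. Look-alikes to leave are red at (387,131) and (225,194), and purple at (406,328). The side view agrees.

View pics/crop0.png

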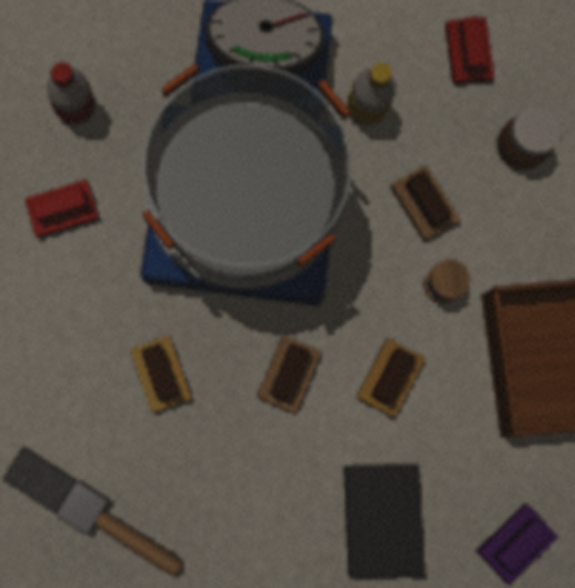

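```bash
cat >> h.py <<'E'
def patch(f,c,h,r=.05,n=1):
    g=np.arange(-r,r+.0001,.001); X,Y=np.meshgrid(c[0]+g,c[1]+g)
    P=np.stack([X.ravel(),Y.ravel(),np.full(X.size,h)],1)
    q=(np.array(f["R"])@P.T).T+np.array(f["t"]).ravel(); q=(np.array(f["mtx"])@q.T).T; q=(q[:,:2]/q[:,2:]).astype(np.float32)
    return g,cv2.remap(f["img"],q[:,0].reshape(X.shape),q[:,1].reshape(X.shape),cv2.INTER_CUBIC)
def block(f,c,h=.007):
    "base outline: saturated warm pixels + enclosed dark ridge"
    g,v=patch(f,c,h+.0)
    hsv=cv2.cvtColor(v,cv2.COLOR_RGB2HSV).astype(int); 
    m=((hsv[...,1]>105)&(hsv[...,2]>60)|(v.max(2)<48)).astype(np.uint8)
    m=cv2.morphologyEx(m,cv2.MORPH_OPEN,np.ones((7,7),np.uint8)); n,L,st,ce=cv2.connectedComponentsWithStats(m)
    if n<2: return None
    k=1+np.argmax(st[1:,4]); yy,xx=np.where(L==k); p=np.stack([g[xx],g[yy]],1).astype(np.float32)
    r=cv2.minAreaRect(p*1000); mu=p.mean(0); w,V=np.linalg.eigh(np.cov((p-mu).T))
    med=np.median(v[(hsv[...,1]>105)&(hsv[...,2]>60)],0) 
    return (np.array(c)+mu).round(4),round(float(np.arctan2(V[1,1],V[0,1])%np.pi),2),np.round(r[1],0),st[k,4],med
E
python3 - <<'E'
from h import *
T=cams.grab_frame("top"); ps=[]
for c in [(.436,-.067),(.432,-.175),(.618,-.222),(.442,.062)]:
    print(block(T,c)); g,v=patch(T,c,.007); ps.append(v)
cv2.imwrite("pics/patch.png",cv2.resize(np.hstack(ps)[:,:,::-1],None,fx=1.9,fy=1.9)*2)
E
```

```text
(array([ 0.4388, -0.0671]), 2.67, array([36., 67.]), np.int32(1983), array([79., 59., 41.]))
(array([ 0.4344, -0.1714]), 2.58, array([38., 70.]), np.int32(2182), array([88., 66., 35.]))
(array([ 0.6153, -0.2199]), 0.49, array([69., 38.]), np.int32(2217), array([77., 57., 39.]))
(array([0.44  , 0.0627]), 0.3, array([71., 44.]), np.int32(2623), array([99., 77., 40.]))
```

View pics/patch.png

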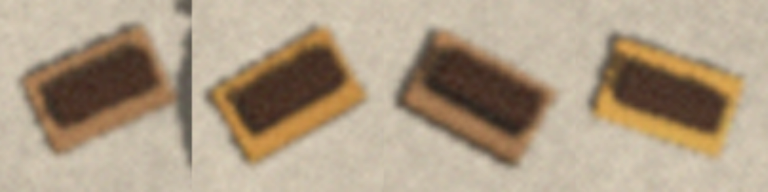

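Close crop: brass blocks at (264,260) and (356,261), wood at (316,260) and (369,191). All four match the description; red and purple are look-alikes and stay put. Starting with brass B at (0.434,-0.172).

```bash
python3 -m creep '{"translation": [[18,42,0],[18,42,0],[18,42,0],[18,42,0],[18,42,0],[18,42,0],[18,42,0],[18,42,0]], "spin": [-0.1,-0.1,-0.1,-0.1,-0.1,-0.1,-0.1,-0.1], "gripper": [0.8,0.8,0.8,0.8,0.8,0.8,0.8,0.8]}' 30; python3 -m creep '{"translation": [[18,42,0],[18,42,0],[18,41,0],[0,0,-40],[0,0,-40],[0,0,-40],[0,0,0],[0,0,0]], "spin": [-0.12,0,0,0,0,0,0,0], "gripper": [0.8,0.8,0.8,0.8,0.8,0.8,0.8,0.8]}' 30
python3 - <<'E'
from h import *
T=cams.grab_frame("top")
for c in [(.438,-.067),(.434,-.172),(.616,-.221),(.441,.062)]: print(block(T,c))
for c in ["top","side"]:
    print([(np.round(d["centre"],3).tolist(),round(d["confidence"],2)) for d in nets.pinpoint(c,"block0")])
print(get_state()["eef_pos"],get_state()["ee_rot"],get_state()["q"])
E
```

```text
t: 2.2
eef_pos: [0.3802, -0.2948, 0.2269]
ee_rot: [3.141, 0.001, 2.694]
force: [1.1, -0.0, 0.2]
width: 0.0701
gripper_force: 0.0
t: 3.0
eef_pos: [0.4337, -0.1722, 0.1072]
ee_rot: [-3.14, -0.001, 2.58]
force: [0.6, -0.0, 0.6]
width: 0.0704
gripper_force: 0.0
(array([ 0.4359, -0.0441]), 0.09, array([ 68., 100.]), np.int32(5471), array([nan, nan, nan]))
(array([ 0.4443, -0.1721]), 1.55, array([100.,  88.]), np.int32(8100), array([81. , 61.5, 32. ]))
(array([ 0.6095, -0.2173]), 0.74, array([68., 37.]), np.int32(1576), array([93., 69., 48.]))
(array([0.4398, 0.0609]), 2.31, array([100., 100.]), np.int32(9933), array([nan, nan, nan]))
[([0.616, -0.223, -0.002], 0.74), ([0.264, -0.296, 0.0], 0.67), ([0.43, -0.175, 0.0], 0.61), ([0.786, -0.279, -0.0], 0.61)]
[([0.434, -0.174, -0.001], 0.86), ([0.439, -0.066, -0.002], 0.8), ([0.262, -0.293, 0.001], 0.73), ([0.623, 0.165, -0.001], 0.59), ([0.44, 0.063, -0.002], 0.57), ([0.79, -0.278, -0.002], 0.51)]
[ 0.43511582 -0.17225653  0.10870922] [3.13996196 0.00321163 2.57989005] [ 4.57755498e-02  1.32183729e-01 -5.95903015e-01  6.64237067e-04
 -8.39141859e-01 -2.17871476e+00]
  return _methods._mean(a, axis=axis, dtype=dtype,
  ret = um.true_divide(
```

```bash
python3 -m creep '{"translation": [[0,0,-40],[0,0,-35],[0,0,-15],[0,0,0],[0,0,0],[0,0,0],[0,0,0],[0,0,0]], "spin": [0,0,0,0,0,0,0,0], "gripper": [0.8,0.8,0.8,0.8,0,0,0,0]}' 40; python3 -m creep '{"translation": [[0,0,0],[0,0,0],[0,0,30],[0,0,40],[0,0,45],[0,0,45],[0,0,45],[0,0,20]], "spin": [0,0,0,0,0,0,0.12,0.12], "gripper": [0,0,0,0,0,0,0,0]}' 40
```

```text
t: 3.95
eef_pos: [0.4342, -0.172, 0.0175]
ee_rot: [3.141, 0.002, 2.58]
force: [0.7, -0.9, -0.5]
width: 0.0434
gripper_force: 0.0
t: 4.75
eef_pos: [0.4349, -0.1723, 0.2461]
ee_rot: [3.14, 0.006, 2.825]
force: [0.9, 0.4, -0.8]
width: 0.0005
gripper_force: 0.0
```

```bash
python3 -m creep '{"translation": [[-40,0,0],[-40,0,0],[-40,0,0],[0,0,0]], "spin": [-0.15,-0.09,0,0], "gripper": [0.5,0.5,0.5,0.5]}' 40
python3 - <<'E'
from h import *
S=save("side","s1.png",(170,150,400,290),3); T=cams.grab_frame("top")
for c in ["top","side"]:
    print([(np.round(d["centre"],3).tolist(),round(d["confidence"],2)) for d in nets.pinpoint(c,"block0")])
E
```

```text
t: 5.15
eef_pos: [0.3095, -0.1719, 0.2416]
ee_rot: [3.14, 0.001, 2.579]
force: [1.3, 0.1, 0.8]
width: 0.0271
gripper_force: 0.0
[([0.618, -0.22, -0.0], 0.92), ([0.788, -0.279, 0.001], 0.86), ([0.429, -0.176, 0.001], 0.82), ([0.436, -0.065, -0.001], 0.7), ([0.618, 0.165, -0.003], 0.65), ([0.733, 0.154, -0.001], 0.57), ([0.443, 0.063, -0.002], 0.56)]
[([0.435, -0.068, -0.003], 0.87), ([0.62, 0.17, -0.001], 0.74), ([0.432, -0.172, -0.001], 0.66), ([0.437, 0.067, -0.001], 0.64), ([0.791, -0.277, 0.002], 0.59), ([0.264, -0.29, -0.001], 0.49)]
```

View pics/s1.png

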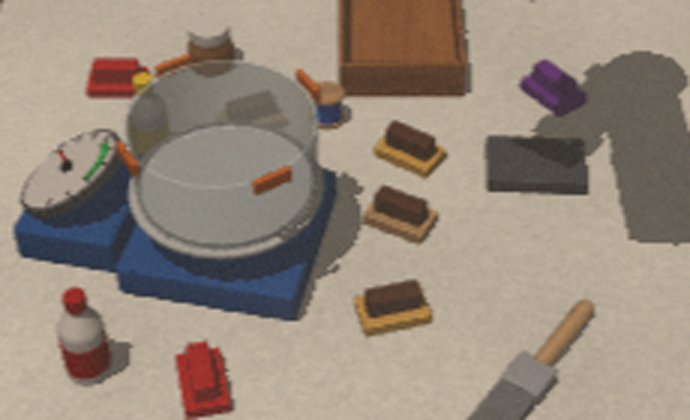

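B is still in place and upright at (408,147) in the crop. The fingers close slowly, so I'll retry with them pre-opened to half.

```bash
python3 -m creep '{"translation": [[42,0,-20],[42,0,-20],[39,0,-20],[0,0,-50],[0,0,-50],[0,0,-45],[0,0,-20],[0,0,0]], "spin": [0,0,0,0,0,0,0,0], "gripper": [0.5,0.5,0.5,0.5,0.5,0.5,0.5,0.5]}' 40; python3 -m creep '{"translation": [[0,0,0],[0,0,0],[0,0,0],[0,0,0],[0,0,0],[0,0,0],[0,0,0],[0,0,20]], "spin": [0,0,0,0,0,0,0,0], "gripper": [0.5,0,0,0,0,0,0,0]}' 40
```

```text
t: 6.15
eef_pos: [0.4346, -0.1723, 0.0143]
ee_rot: [-3.136, -0.007, 2.58]
force: [-0.4, 0.2, 1.0]
width: 0.0434
gripper_force: 0.3
t: 6.95
eef_pos: [0.4347, -0.1719, 0.035]
ee_rot: [-3.139, -0.004, 2.579]
force: [0.5, 0.3, -0.4]
width: 0.0217
gripper_force: 40.0
```

```bash
python3 -m creep '{"translation": [[0,0,45],[0,0,45],[0,0,45],[0,0,45],[0,0,40],[40,22,0],[40,22,0],[40,22,0]], "spin": [0,0,0,0,0,0.14,0.14,0.14], "gripper": [0,0,0,0,0,0,0,0]}' 40; python3 -m creep '{"translation": [[40,21,0],[21,10,0],[0,0,-40],[0,0,-40],[0,0,-30],[0,0,-20],[0,0,0],[0,0,0]], "spin": [0.14,0,0,0,0,0,0,0], "gripper": [0,0,0,0,0,0,0,0]}' 40
python3 - <<'E'
from h import *
save("side","s2.png",(150,120,350,270),3.5)
s=get_state(); print(s["force"],s["eef_pos"])
E
```

```text
t: 7.75
eef_pos: [0.5576, -0.1052, 0.2574]
ee_rot: [3.141, 0.002, 3.005]
force: [0.4, -0.5, -1.1]
width: 0.0215
gripper_force: 40.0
t: 8.55
eef_pos: [0.6177, -0.0751, 0.1269]
ee_rot: [-3.141, -0.0, 3.14]
force: [-0.6, -0.0, -0.4]
width: 0.0215
gripper_force: 40.0
[ 0.05805617  0.5436653  -1.12736833] [ 0.61834933 -0.07498449  0.1278261 ]
```

View pics/s2.png

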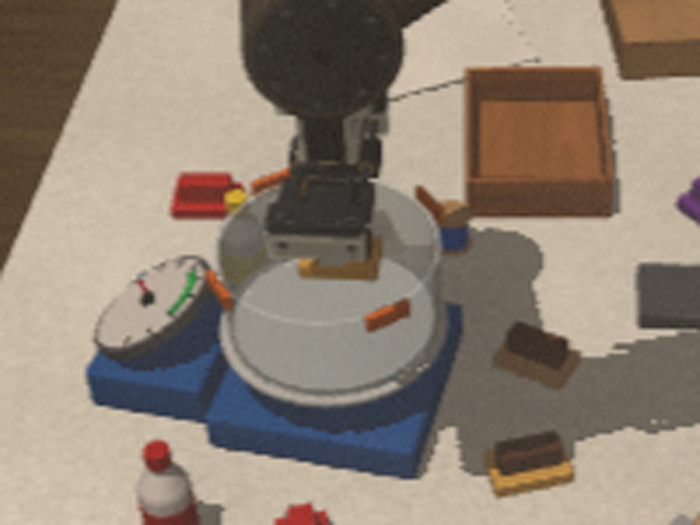

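The block hangs inside the tub at (340,262), clear of the wall. Lower it a little more and release.

```bash
python3 -m creep '{"translation": [[0,0,-9],[0,0,0],[0,0,0],[0,0,0],[0,0,0],[0,0,0],[0,0,0],[0,0,20]], "spin": [0,0,0,0,0,0,0,0], "gripper": [0,0,0.4,0.4,0.4,0.4,0.4,0.4]}' 40; python3 -m creep '{"translation": [[0,0,40],[0,0,40],[0,0,25],[-40,30,0],[-40,30,0],[-40,30,0],[-40,30,0],[-24,13,0]], "spin": [0,0,0,0.1,0.1,0.1,0,0], "gripper": [0.5,0.5,0.5,0.5,0.5,0.5,0.5,0.5]}' 40
python3 - <<'E'
from h import *
S=save("side","s3.png",(150,120,350,270),3.5)
for c in ["top","side"]:
    f=cams.grab_frame(c)
    print([(np.round(d["centre"],3).tolist(),round(d["confidence"],2)) for d in nets.pinpoint(c,"block0")])
E
```

```text
t: 9.4
eef_pos: [0.6157, -0.075, 0.1352]
ee_rot: [-3.141, -0.005, 3.139]
force: [1.0, -0.4, -0.0]
width: 0.0353
gripper_force: 0.0
t: 10.2
eef_pos: [0.4312, 0.0591, 0.2428]
ee_rot: [3.141, 0.001, -2.842]
force: [0.0, 0.3, 0.0]
width: 0.0437
gripper_force: 0.0
[([0.614, -0.076, 0.086], 0.77), ([0.435, -0.068, -0.0], 0.77), ([0.617, -0.225, -0.002], 0.66), ([0.785, -0.279, 0.001], 0.64), ([0.442, 0.064, -0.001], 0.49), ([0.73, 0.154, -0.004], 0.18)]
[([0.793, -0.272, 0.0], 0.79), ([0.62, 0.168, -0.001], 0.73), ([0.438, -0.067, -0.0], 0.72), ([0.616, -0.077, 0.084], 0.71), ([0.265, -0.29, -0.0], 0.64), ([0.438, 0.066, -0.003], 0.56)]
```

View pics/s3.png

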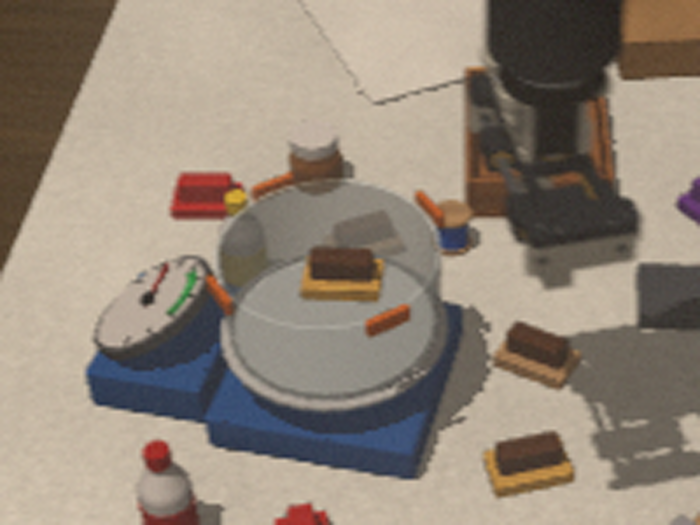

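Brass B lies flat in the tub at (342,275) and the needle has moved to (165,272), short of green. Next is brass D.

```bash
python3 -m creep '{"translation": [[0,3,-50],[0,0,-50],[0,0,-50],[0,0,-45],[0,0,-25],[0,0,-6],[0,0,0],[0,0,0]], "spin": [0,0,0,0,0,0,0,0], "gripper": [0.5,0.5,0.5,0.5,0.5,0.5,0.5,0]}' 40; python3 -m creep '{"translation": [[0,0,0],[0,0,0],[0,0,0],[0,0,0],[0,0,0],[0,0,20],[0,0,45],[0,0,45]], "spin": [0,0,0,0,0,0,0,0], "gripper": [0,0,0,0,0,0,0,0]}' 40
```

```text
t: 11.25
eef_pos: [0.4348, 0.0613, 0.0175]
ee_rot: [3.141, 0.002, -2.844]
force: [0.1, 0.3, 0.2]
width: 0.0398
gripper_force: 0.0
t: 12.05
eef_pos: [0.4326, 0.0606, 0.1278]
ee_rot: [-3.141, -0.002, -2.843]
force: [2.2, 0.5, -1.0]
width: 0.0218
gripper_force: 40.0
```

```bash
python3 -m creep '{"translation": [[0,0,45],[0,0,45],[0,0,32],[44,-22,0],[44,-22,0],[44,-22,0],[44,-22,0],[0,0,-35]], "spin": [0,0,0,-0.1,-0.1,-0.1,0,0], "gripper": [0,0,0,0,0,0,0,0]}' 40; python3 -m creep '{"translation": [[0,0,-40],[0,0,-35],[0,0,-20],[0,0,0],[0,0,0],[0,0,0],[0,0,0],[0,0,0]], "spin": [0,0,0,0,0,0,0,0], "gripper": [0,0,0,0,0,0.4,0.4,0.4]}' 40; python3 -m creep '{"translation": [[0,0,0],[0,0,20],[0,0,40],[0,0,40],[0,0,25],[-40,-3,0],[-40,-10,0],[-40,-10,0]], "spin": [0,0,0,0,0,-0.15,-0.15,-0.15], "gripper": [0.4,0.4,0.5,0.5,0.5,0.5,0.5,0.5]}' 40;  python3 -m creep '{"translation": [[-40,-10,0],[-20,-4,0],[0,0,0],[0,0,0]], "spin": [-0.02,0,0,0], "gripper": [0.5,0.5,0.5,0.5]}'
python3 - <<'E'
from h import *
S=save("side","s4.png",(150,120,350,270),3.5)
for c in ["top","side"]:
    f=cams.grab_frame(c)
    print([(np.round(d["centre"],3).tolist(),round(d["confidence"],2)) for d in nets.pinpoint(c,"block0")])
E
```

```text
t: 12.85
eef_pos: [0.6167, -0.0291, 0.2167]
ee_rot: [-3.141, 0.009, 3.138]
force: [-1.5, 0.1, -3.4]
width: 0.0219
gripper_force: 40.0
t: 13.65
eef_pos: [0.6103, -0.0268, 0.1201]
ee_rot: [3.141, 0.002, 3.14]
force: [-1.6, -1.5, 0.1]
width: 0.0343
gripper_force: 0.0
t: 14.45
eef_pos: [0.4882, -0.0502, 0.2437]
ee_rot: [3.141, 0.0, 2.684]
force: [0.5, 0.2, 1.5]
width: 0.0439
gripper_force: 0.0
t: 14.85
eef_pos: [0.4299, -0.064, 0.2445]
ee_rot: [3.14, 0.002, 2.67]
force: [0.4, 0.4, -0.8]
width: 0.044
gripper_force: 0.0
[([0.62, 0.165, -0.0], 0.96), ([0.264, -0.293, -0.003], 0.88), ([0.786, -0.277, 0.0], 0.65), ([0.622, -0.025, 0.077], 0.64)]
[([0.622, 0.167, -0.001], 0.79), ([0.437, -0.068, -0.001], 0.78), ([0.792, -0.276, 0.0], 0.78), ([0.617, -0.024, 0.078], 0.7), ([0.614, -0.075, 0.076], 0.69), ([0.265, -0.29, -0.001], 0.63), ([0.532, -0.236, 0.002], 0.34)]
```

View pics/s4.png

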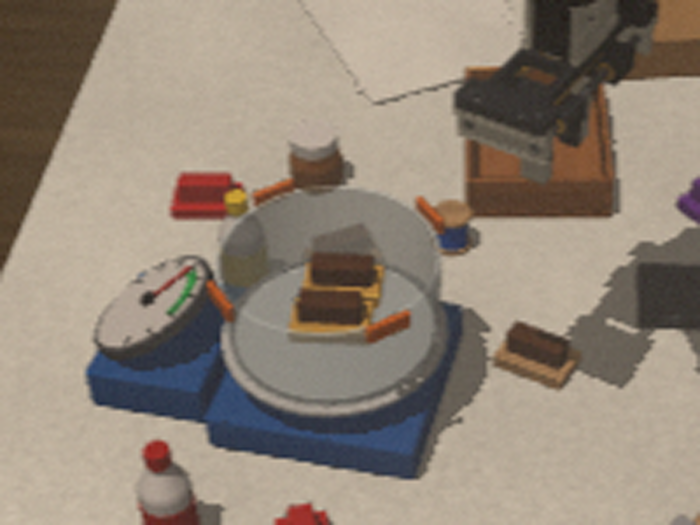

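Both brass blocks lie flat, and the needle at (195,263) is just at the lower edge of the green. Wood A will bring it well inside.

```bash
python3 -m creep '{"translation": [[0,0,-50],[0,0,-50],[0,0,-50],[0,0,-45],[0,0,-25],[0,0,-8],[0,0,0],[0,0,0]], "spin": [0,0,0,0,0,0,0,0], "gripper": [0.5,0.5,0.5,0.5,0.5,0.5,0.5,0]}' 40; python3 -m creep '{"translation": [[0,0,0],[0,0,0],[0,0,0],[0,0,0],[0,0,0],[0,0,20],[0,0,45],[0,0,45]], "spin": [0,0,0,0,0,0,0,0], "gripper": [0,0,0,0,0,0,0,0]}' 40
```

```text
t: 15.9
eef_pos: [0.4306, -0.0637, 0.0165]
ee_rot: [3.141, 0.001, 2.67]
force: [1.0, -0.6, -0.4]
width: 0.0416
gripper_force: 39.9
t: 16.7
eef_pos: [0.4286, -0.0643, 0.1265]
ee_rot: [-3.14, -0.002, 2.67]
force: [1.8, 0.5, -1.7]
width: 0.0418
gripper_force: 39.9
```

Run:
```python
from h import *
S=save("side","s5.png",(230,120,370,270),4)
for c in ["top","side"]:
    f=cams.grab_frame(c)
    print([(np.round(d["centre"],3).tolist(),round(d["confidence"],2)) for d in nets.pinpoint(c,"block0")])
```

```text
[([0.261, -0.295, -0.004], 0.93), ([0.615, -0.078, 0.077], 0.85), ([0.636, -0.201, -0.004], 0.83), ([0.62, -0.028, 0.076], 0.72), ([0.786, -0.28, 0.0], 0.65)]
[([0.621, 0.168, -0.002], 0.76), ([0.263, -0.289, -0.001], 0.68), ([0.616, -0.027, 0.078], 0.59), ([0.794, -0.276, -0.0], 0.54), ([0.442, -0.067, 0.114], 0.51)]
```

View pics/s5.png

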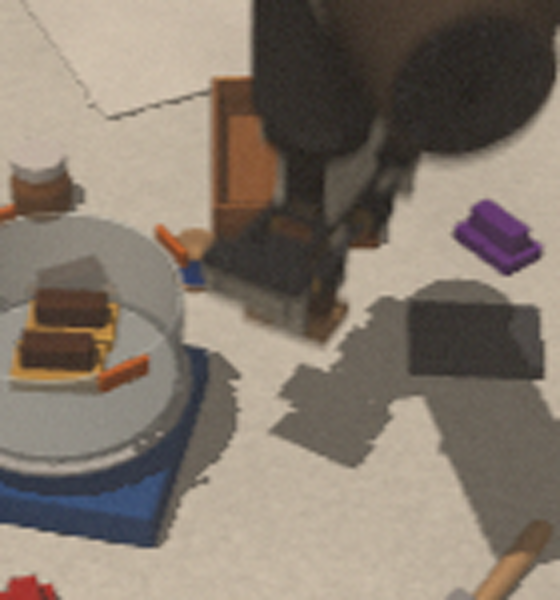

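C was knocked to about (0.636,-0.201). A is held by its 44 mm base edges instead of the ridge, so I'll set it down and regrip higher.

```bash
python3 -m creep '{"translation": [[0,0,-45],[0,0,-45],[0,0,-16],[0,0,-3],[0,0,0],[0,0,0],[0,0,0],[0,0,0]], "spin": [0,0,0,0,0,0,0,0], "gripper": [0,0,0,0,0,0.7,0.7,0.7]}' 40; python3 -m creep '{"translation": [[0,0,0],[0,0,6],[0,0,0],[0,0,0],[0,0,0],[0,0,0],[0,0,0],[0,0,0]], "spin": [0,0,0,0,0,0,0,0], "gripper": [0.7,0.7,0.7,0,0,0,0,0]}' 40;  python3 -m creep '{"translation": [[0,0,0],[0,0,0],[0,0,0],[0,0,0],[0,0,20],[0,0,20],[0,0,40],[0,0,40]], "spin": [0,0,0,0,0,0,0,0], "gripper": [0,0,0,0,0,0,0,0]}' 40
```

```text
t: 17.75
eef_pos: [0.4303, -0.0638, 0.0176]
ee_rot: [3.14, 0.002, 2.67]
force: [0.2, -0.6, -0.5]
width: 0.0587
gripper_force: 0.0
t: 18.55
eef_pos: [0.4295, -0.064, 0.0226]
ee_rot: [-3.141, -0.0, 2.67]
force: [-0.0, 0.1, -0.3]
width: 0.0266
gripper_force: 0.0
t: 19.35
eef_pos: [0.4286, -0.0642, 0.1435]
ee_rot: [-3.14, -0.002, 2.67]
force: [0.7, 1.0, -1.8]
width: 0.0217
gripper_force: 39.6
```

```bash
python3 -m creep '{"translation": [[0,0,45],[0,0,45],[0,0,17],[44,22,0],[44,22,0],[44,22,0],[44,22,0],[0,0,-35]], "spin": [0,0,0,0.15,0.15,0.15,0.02,0], "gripper": [0,0,0,0,0,0,0,0]}' 40; python3 -m creep '{"translation": [[0,0,-40],[0,0,-40],[0,0,-25],[0,0,0],[0,0,0],[0,0,0],[0,0,0],[0,0,0]], "spin": [0,0,0,0,0,0,0,0], "gripper": [0,0,0,0,0,0.37,0.37,0.37]}' 40; python3 -m creep '{"translation": [[0,0,0],[0,0,20],[0,0,40],[0,0,40],[0,0,40],[-40,-10,0],[-40,-20,0],[-40,-20,0]], "spin": [0,0,0,0,0,0,0,0], "gripper": [0.37,0.37,0.5,0.5,0.5,0.5,0.5,0.5]}' 40;  python3 -m creep '{"translation": [[0,-45,0],[0,-45,0],[0,-45,0],[0,-45,0],[0,0,0],[0,0,0],[0,0,0],[0,0,0]], "spin": [0,0,0,0,0,0,0,0], "gripper": [0.5,0.5,0.5,0.5,0.5,0.5,0.5,0.5]}'
python3 - <<'E'
from h import *
save("side","s6.png",(150,120,350,270),3.5)
for c in ["top","side"]:
    f=save("top","t6.png",(250,100,420,250),4) if c=="top" else cams.grab_frame(c)
    print([(np.round(d["centre"],3).tolist(),round(d["confidence"],2)) for d in nets.pinpoint(c,"block0")],[np.round(d["centre"],4).tolist() for d in nets.pinpoint(c,"tub_rim")[:1]])
    if c=="top": print(block(f,(.636,-.205)))
print(get_state()["eef_pos"])
E
```

```text
t: 20.15
eef_pos: [0.6129, 0.0269, 0.2171]
ee_rot: [3.141, 0.008, -3.14]
force: [-1.1, -0.6, -2.1]
width: 0.0216
gripper_force: 39.6
t: 20.95
eef_pos: [0.6063, 0.0243, 0.1113]
ee_rot: [3.141, 0.003, 3.14]
force: [0.8, -0.6, 1.1]
width: 0.0324
gripper_force: 0.0
t: 21.75
eef_pos: [0.4842, -0.0263, 0.2499]
ee_rot: [3.141, 0.001, 3.14]
force: [0.3, -0.1, 0.6]
width: 0.0439
gripper_force: 0.0
t: 22.55
eef_pos: [0.4857, -0.205, 0.2499]
ee_rot: [3.142, 0.0, 3.141]
force: [0.8, -0.9, 0.7]
width: 0.0437
gripper_force: 0.0
[([0.261, -0.296, -0.001], 0.59), ([0.617, 0.164, -0.0], 0.58), ([0.788, -0.277, 0.0], 0.54), ([0.733, 0.153, -0.003], 0.15)] []
(array([ 0.6247, -0.2295]), 0.01, array([ 56., 100.]), np.int32(4011), array([nan, nan, nan]))
[([0.617, -0.072, 0.072], 0.79), ([0.617, -0.022, 0.074], 0.79), ([0.623, 0.17, -0.001], 0.77), ([0.79, -0.277, -0.002], 0.74), ([0.262, -0.293, -0.0], 0.71)] [[0.6154, -0.0284, 0.16]]
[ 0.48564251 -0.20558937  0.24969403]
  return _methods._mean(a, axis=axis, dtype=dtype,
  ret = um.true_divide(
```

View pics/t6.png

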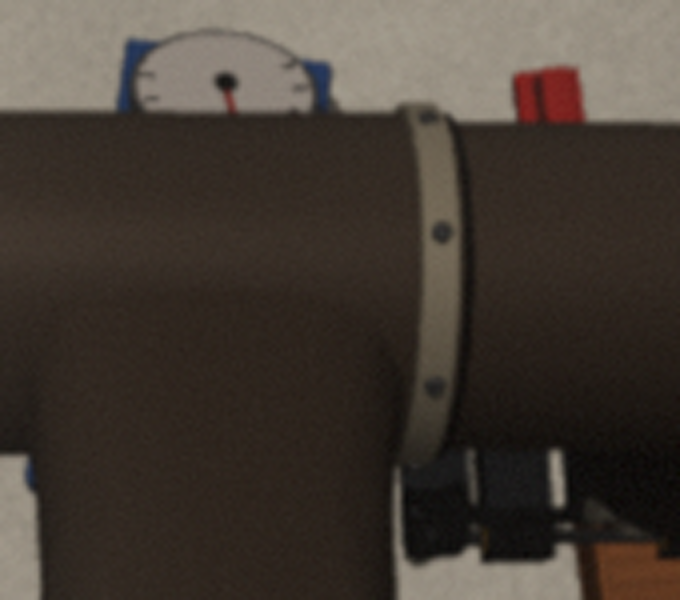

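View pics/s6.png

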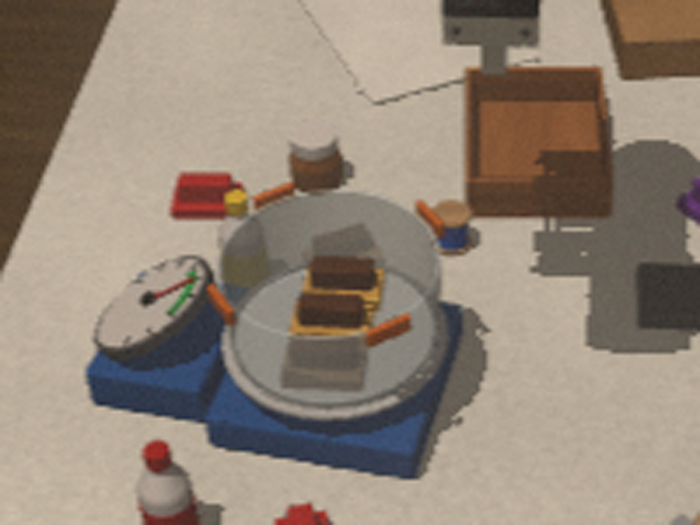

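The needle is now just inside the green at (195,280), with all three blocks flat in the tub. I'll get a number for it with the arm out of the way, and locate C.

```bash
python3 -m creep '{"translation": [[-40,-30,0],[-40,-30,0],[-20,-40,0],[0,-40,0],[0,-40,0],[0,-40,0],[0,0,0],[0,0,0]], "spin": [0,0,0,0,0,0,0,0], "gripper": [0.5,0.5,0.5,0.5,0.5,0.5,0.5,0.5]}' 40
cat >> h.py <<'E'
def needle(f):
    im=f["img"].astype(int); sub=im[95:150,275:340]; r,g,b=[sub[...,i] for i in range(3)]
    hx,hy=306-275,121-95
    def ang(m):
        v,u=np.where(m); d=np.hypot(u-hx,v-hy); k=(d>4)&(d<23); return np.degrees(np.arctan2(-(v-hy)[k]*1.3,(u-hx)[k]))
    a=ang((r>g*1.5)&(r>b*1.5)&(r>60)); G=ang((g>r*1.25)&(g>b*1.25)&(g>40))
    return np.percentile(a,[10,50,90]).round(),len(a),np.percentile(G,[2,98]).round() if len(G) else None,len(G)
E
python3 - <<'E'
from h import *
f=cams.grab_frame("top"); print([(np.round(d["centre"],3).tolist(),round(d["confidence"],2)) for d in nets.pinpoint("top","block0")])
print("now",needle(f)); 
im=cv2.imread("pics/top0.png")[:,:,::-1]; print("empty",needle({"img":im}))
for c in [(.636,-.201)]: print(block(f,c))
cv2.imwrite("pics/t7.png",cv2.resize(f["img"][100:250,270:430,::-1],None,fx=4,fy=4,interpolation=cv2.INTER_CUBIC))
E
```

```text
t: 23.7
eef_pos: [0.3851, -0.4266, 0.2488]
ee_rot: [3.141, -0.001, 3.138]
force: [-0.3, 0.0, 0.1]
width: 0.0437
gripper_force: 0.0
[([0.786, -0.278, 0.002], 0.9), ([0.609, -0.076, 0.074], 0.68), ([0.621, 0.167, 0.0], 0.64), ([0.636, -0.206, -0.003], 0.62), ([0.621, -0.028, 0.072], 0.58), ([0.26, -0.294, 0.002], 0.58), ([0.614, 0.027, 0.071], 0.57)]
now (array([-81., -78., -75.]), 10, array([-137.,  -55.]), 53)
empty (array([25., 27., 30.]), 10, array([-136.,  -56.]), 61)
(array([ 0.6336, -0.1971]), 0.47, array([68., 38.]), np.int32(2201), array([82., 61., 42.]))
```

View pics/t7.png

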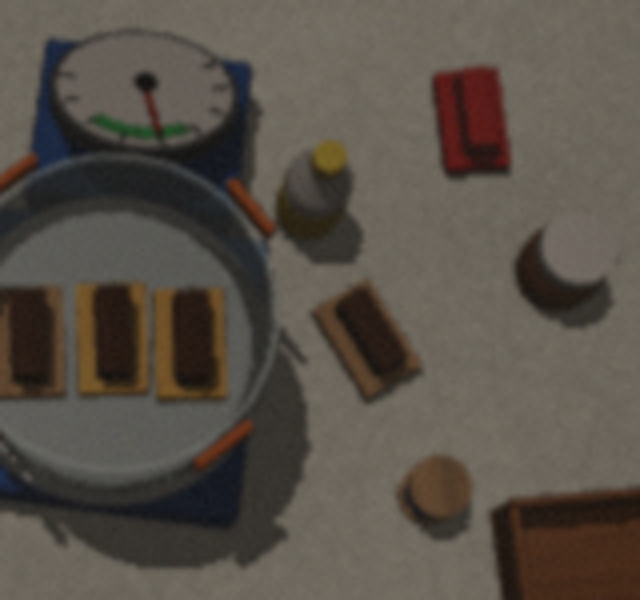

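The needle at (150,115) is within the green arc (95–190), roughly a quarter of the way in, so step 1 is met with three blocks. C goes to the crate. It is now close to the tub and the yellow bottle, so I'll approach with the gripper body turned to clear both.

```bash
python3 -m creep '{"translation": [[36,32,0],[36,32,0],[36,32,0],[36,32,0],[36,32,0],[36,32,0],[34,32,0],[0,0,0]], "spin": [0.14,0.14,0.14,0.14,0.14,0.14,0.14,0.1], "gripper": [0.75,0.75,0.75,0.75,0.75,0.75,0.75,0.75]}' 20; python3 -m creep '{"translation": [[0,0,-45],[0,0,-45],[0,0,-45],[0,0,-45],[0,0,-30],[0,0,-15],[0,0,-4],[0,0,0]], "spin": [0,0,0,0,0,0,0,0], "gripper": [0.75,0.75,0.75,0.75,0.75,0.75,0.75,0.75]}' 20; python3 -m creep '{"translation": [[0,0,0],[0,0,0],[0,0,0],[0,0,0],[0,0,0],[0,0,0],[0,0,0],[0,0,0]], "spin": [0,0,0,0,0,0,0,0], "gripper": [0,0,0,0,0,0,0,0]}' 20
```

```text
t: 24.6
eef_pos: [0.6388, -0.1966, 0.2491]
ee_rot: [-3.141, 0.0, -2.052]
force: [-1.0, -0.6, 0.1]
width: 0.0658
gripper_force: 0.0
t: 25.4
eef_pos: [0.6363, -0.2016, 0.0216]
ee_rot: [-3.141, 0.0, -2.062]
force: [0.0, -0.0, 1.6]
width: 0.0654
gripper_force: 0.0
t: 26.2
eef_pos: [0.6357, -0.202, 0.0208]
ee_rot: [-3.141, 0.0, -2.063]
force: [-0.6, -0.3, 1.3]
width: 0.0229
gripper_force: 18.8
```

```bash
python3 -m creep '{"translation": [[0,0,0],[0,0,30],[0,0,45],[0,0,45],[0,0,45],[0,0,35],[-35,-34,0],[-35,-34,0]], "spin": [0,0,0,0,0,0,0.15,0.15], "gripper": [0,0,0,0,0,0,0,0]}' 40; python3 -m creep '{"translation": [[-35,-34,0],[-35,-34,0],[-35,-34,-20],[-6,-3,-40],[0,0,-45],[0,0,-40],[0,0,-30],[0,0,0]], "spin": [0.15,0.04,0,0,0,0,0,0], "gripper": [0,0,0,0,0,0,0,0]}' 40
```

```text
t: 27.0
eef_pos: [0.5655, -0.2697, 0.2214]
ee_rot: [-3.14, 0.0, -1.755]
force: [0.2, -1.5, -1.2]
width: 0.0226
gripper_force: 38.0
t: 27.8
eef_pos: [0.4529, -0.3717, 0.0421]
ee_rot: [3.134, 0.004, -1.575]
force: [-0.1, 0.7, 0.2]
width: 0.0225
gripper_force: 38.0
```

```bash
python3 -m creep '{"translation": [[0,0,-7],[0,0,0],[0,0,0],[0,0,0],[0,0,0],[0,0,0],[0,0,20],[0,0,45]], "spin": [0,0,0,0,0,0,0,0], "gripper": [0,0,0.4,0.4,0.4,0.4,0.4,0.4]}' 40; python3 -m creep '{"translation": [[0,0,45],[0,0,45],[0,0,45],[0,0,10],[0,0,0],[0,0,0]], "spin": [0,0,0,0,0,0], "gripper": [0.5,0.5,0.5,0.5,0.5,0.5]}' 40
python3 - <<'E'
from h import *
for c in ["top","side"]:
    f=cams.grab_frame(c)
    for l in ["lid","block0","tub_rim"]: print(c,l,[(np.round(d["centre"],3).tolist(),round(d["confidence"],2)) for d in nets.pinpoint(c,l)])
    g,v=patch(f,(.434,.378),.045); 
    hsv=cv2.cvtColor(v,cv2.COLOR_RGB2HSV); m=((hsv[...,1]<80)&(hsv[...,2]>90)).astype(np.uint8)
    n,L,st,ce=cv2.connectedComponentsWithStats(m); k=1+np.argmax(st[1:,4]); yy,xx=np.where(L==k)
    p=np.stack([g[xx],g[yy]],1).astype(np.float32); mu=p.mean(0);w,V=np.linalg.eigh(np.cov((p-mu).T))
    print("bar",mu+[.434,.378],np.arctan2(V[1,1],V[0,1]),cv2.minAreaRect(p*1000)[1])
    for nm,cc,h in [("lid disc",(.434,.378),.017)]:
        g,v=patch(f,cc,h,.15); hsv=cv2.cvtColor(v,cv2.COLOR_RGB2HSV); m=((hsv[...,0]<14)&(hsv[...,1]>170)).astype(np.uint8)
        cs=max(cv2.findContours(m,0,1)[0],key=cv2.contourArea); (x,y),r=cv2.minEnclosingCircle(cs); print(nm,cc[0]-.15+x*.001,cc[1]-.15+y*.001,r)
print(get_state()["eef_pos"],get_state()["q"])
E
```

```text
t: 28.6
eef_pos: [0.454, -0.372, 0.1021]
ee_rot: [3.135, 0.003, -1.574]
force: [1.0, -1.0, -0.7]
width: 0.0347
gripper_force: 0.0
t: 29.2
eef_pos: [0.4559, -0.3728, 0.249]
ee_rot: [3.141, 0.001, -1.574]
force: [-0.2, 0.2, -0.7]
width: 0.0436
gripper_force: 0.0
top lid [([0.433, 0.382, -0.002], 0.71)]
top block0 [([0.618, 0.029, 0.071], 0.91), ([0.623, -0.028, 0.071], 0.79), ([0.785, -0.277, 0.001], 0.77), ([0.62, 0.166, -0.001], 0.74), ([0.612, -0.075, 0.074], 0.58)]
top tub_rim [([0.614, -0.025, 0.154], 0.97)]
bar [0.43047804 0.37991602] -3.002639448369693 (79.04474639892578, 20.29065704345703)
lid disc 0.4300282135009766 0.3797961730957031 104.1529769897461
side lid [([0.433, 0.375, -0.001], 0.71)]
side block0 [([0.623, 0.168, -0.001], 0.93), ([0.62, -0.025, 0.074], 0.83), ([0.614, -0.074, 0.075], 0.81), ([0.264, -0.29, 0.003], 0.8), ([0.791, -0.277, 0.001], 0.64), ([0.458, -0.377, 0.004], 0.52)]
side tub_rim [([0.616, -0.032, 0.159], 0.82), ([0.457, -0.375, 0.004], 0.62)]
bar [0.43295877 0.38577982] -2.9936059058360955 (79.76214599609375, 32.93672180175781)
lid disc 0.43349015808105473 0.3799104156494141 105.43367767333984
[ 0.45625497 -0.3731544   0.2490731 ] [-3.54097040e-01  2.05646782e-01 -1.48127764e-01  1.15264506e-06
 -1.21807799e+00  3.51552547e-01]
```

C sits in the crate at (0.458,-0.377). Now the lid.

```bash
python3 -m creep '{"translation": [[0,47,0],[0,47,0],[0,47,0],[0,47,0],[0,47,0],[0,47,0],[0,47,0],[0,47,0]], "spin": [-0.12,-0.12,-0.12,-0.12,-0.12,-0.12,-0.12,-0.12], "gripper": [0.5,0.5,0.5,0.5,0.5,0.5,0.5,0.5]}' 40; python3 -m creep '{"translation": [[-3,47,0],[-3,47,0],[-3,47,0],[-3,47,0],[-3,47,0],[-3,47,0],[-3,47,0],[-3,47,0]], "spin": [-0.12,-0.12,-0.12,-0.11,0,0,0,0], "gripper": [0.5,0.5,0.5,0.5,0.5,0.5,0.5,0.5]}' 40; python3 -m creep '{"translation": [[0,0,-50],[0,0,-50],[0,0,0],[0,0,0]], "spin": [0,0,0,0], "gripper": [0.5,0.5,0.5,0.5]}' 40
python3 - <<'E'
from h import *
f=cams.grab_frame("side");print([np.round(d["centre"],3) for d in nets.pinpoint("side","lid")])
E
```

```text
t: 30.4
eef_pos: [0.4563, -0.0011, 0.25]
ee_rot: [-3.141, 0.001, -2.524]
force: [1.1, 0.5, 0.4]
width: 0.0438
gripper_force: 0.0
t: 31.2
eef_pos: [0.4322, 0.3743, 0.2497]
ee_rot: [3.141, 0.0, -2.986]
force: [0.8, -0.2, 0.8]
width: 0.0435
gripper_force: 0.0
t: 31.6
eef_pos: [0.4331, 0.3721, 0.1502]
ee_rot: [-3.14, -0.0, -2.986]
force: [0.5, 0.3, 0.7]
width: 0.0439
gripper_force: 0.0
[array([0.432, 0.377, 0.001]), array([ 0.615, -0.077,  0.077])]
```

```bash
python3 -m creep '{"translation": [[-1,6,-50],[0,0,-40],[0,0,-25],[0,0,-11],[0,0,0],[0,0,0],[0,0,0],[0,0,0]], "spin": [-0.015,0,0,0,0,0,0,0], "gripper": [0.5,0.5,0.5,0.5,0.5,0,0,0]}' 50; python3 -m creep '{"translation": [[0,0,0],[0,0,0],[0,0,0],[0,0,0],[0,0,0],[0,0,10],[0,0,20],[0,0,0]], "spin": [0,0,0,0,0,0,0,0], "gripper": [0,0,0,0,0,0,0,0]}' 50
python3 - <<'E'
from h import *
f=cams.grab_frame("side");print([np.round(d["centre"],3) for d in nets.pinpoint("side","lid")])
f=cams.grab_frame("top");print([np.round(d["centre"],3) for d in nets.pinpoint("top","lid")])
s=get_state();print(s["eef_pos"],s["ee_rot"],s["moment"])
E
```

```text
t: 32.5
eef_pos: [0.4323, 0.3792, 0.0257]
ee_rot: [3.139, 0.002, -3.002]
force: [0.5, 0.6, 0.7]
width: 0.0255
gripper_force: 0.0
t: 33.3
eef_pos: [0.4327, 0.3796, 0.0569]
ee_rot: [3.139, 0.003, -3.001]
force: [-0.4, 0.1, -1.0]
width: 0.0217
gripper_force: 50.0
[]
[array([0.434, 0.377, 0.028]), array([ 0.62 , -0.026,  0.07 ])]
[0.43142962 0.37779443 0.0536969 ] [-3.14112885e+00 -6.82204473e-04 -3.00199842e+00] [ 0.00290733  0.00327958 -0.03378871]
```

```bash
python3 -m creep '{"translation": [[0,0,40],[0,0,45],[0,0,45],[0,0,45],[0,0,38],[18,-40,0],[18,-40,0],[18,-40,0]], "spin": [0,0,0,0,0,0,0,0], "gripper": [0,0,0,0,0,0,0,0]}' 50; python3 -m creep '{"translation": [[18,-40,0],[18,-40,0],[18,-40,0],[18,-40,0],[18,-40,0],[18,-40,0],[18,-40,0],[3,-6,0]], "spin": [0,0,0,0,0,0,0,0], "gripper": [0,0,0,0,0,0,0,0]}' 50; python3 -m creep '{"translation": [[0,0,0],[0,0,0],[0,0,-20],[0,0,-15],[0,0,0],[0,0,0]], "spin": [0,0,0,0,0,0], "gripper": [0,0,0,0,0,0]}' 50
python3 - <<'E'
from h import *
for c in ["side","top"]:
    f=cams.grab_frame(c)
    for l in ["lid","tub_rim"]: print(c,l,[(np.round(d["centre"],3),d["confidence"]) for d in nets.pinpoint(c,l)[:2]])
s=get_state();print(s["eef_pos"],s["ee_rot"],s["width"])
E
```

```text
t: 34.3
eef_pos: [0.4856, 0.257, 0.2665]
ee_rot: [-3.141, -0.001, -3.0]
force: [0.8, -0.3, -1.3]
width: 0.0213
gripper_force: 50.0
t: 35.1
eef_pos: [0.6154, -0.0316, 0.2654]
ee_rot: [-3.141, -0.003, -3.005]
force: [-0.4, 0.5, -1.5]
width: 0.0218
gripper_force: 50.0
t: 35.7
eef_pos: [0.6146, -0.0267, 0.2326]
ee_rot: [-3.141, 0.0, -3.0]
force: [0.2, 0.1, -0.8]
width: 0.0216
gripper_force: 50.0
side lid [(array([ 0.616, -0.03 ,  0.208]), 0.87), (array([ 0.451, -0.382,  0.001]), 0.66)]
side tub_rim [(array([ 0.616, -0.031,  0.158]), 0.7)]
top lid [(array([ 0.622, -0.026,  0.206]), 0.77)]
top tub_rim []
[ 0.61499001 -0.02755511  0.23275332] [ 3.14151831e+00  1.04831920e-03 -3.00142420e+00] 0.02168786235875333
```

```bash
python3 -m creep '{"translation": [[0,0,-25],[0,0,-20],[0,0,-8],[0,0,-5],[0,0,-5],[0,0,-5],[0,0,-3],[0,0,0]], "spin": [0,0,0,0,0,0,0,0], "gripper": [0,0,0,0,0,0,0,0]}' 60; python3 -m creep '{"translation": [[0,0,-3],[0,0,-3],[0,0,0]], "spin": [0,0,0], "gripper": [0,0,0]}' 60
```

```text
t: 36.8
eef_pos: [0.6152, -0.0278, 0.1614]
ee_rot: [-3.141, 0.001, -3.001]
force: [-1.1, -0.3, 2.7]
width: 0.0217
gripper_force: 60.0
t: 37.1
eef_pos: [0.6154, -0.0276, 0.1561]
ee_rot: [-3.141, 0.002, -3.001]
force: [0.2, -0.1, 4.7]
width: 0.0211
gripper_force: 60.0
```

```bash
python3 -m creep '{"translation": [[0,0,-2],[0,0,-2],[0,0,0]], "spin": [0,0,0], "gripper": [0,0,0]}' 60; python3 -m creep '{"translation": [[0,0,-2],[0,0,0],[0,0,0]], "spin": [0,0,0], "gripper": [0,0,0]}' 60;python3 -m creep '{"translation": [[0,0,-2],[0,0,0],[0,0,0]], "spin": [0,0,0], "gripper": [0,0,0]}' 60
```

```text
t: 37.4
eef_pos: [0.6158, -0.0275, 0.1536]
ee_rot: [-3.141, 0.003, -3.001]
force: [-4.7, 0.8, 14.5]
width: 0.0216
gripper_force: 60.0
t: 37.7
eef_pos: [0.6158, -0.0276, 0.1534]
ee_rot: [-3.141, 0.004, -3.0]
force: [-10.7, 3.9, 26.4]
width: 0.0212
gripper_force: 60.0
t: 38.0
eef_pos: [0.6159, -0.0276, 0.1533]
ee_rot: [-3.141, 0.005, -3.0]
force: [-15.5, 4.0, 38.3]
width: 0.0218
gripper_force: 60.0
```

```bash
python3 -m creep '{"translation": [[0,0,2],[0,0,2],[0,0,2],[0,0,2],[0,0,2],[0,0,0],[0,0,0],[0,0,0]], "spin": [0,0,0,0,0,0,0,0], "gripper": [0,0,0,0,0,0,0.2,0.3]}' 60; python3 -m creep '{"translation": [[0,0,0],[0,0,0],[0,0,0],[0,0,20],[0,0,40],[0,0,40],[-40,0,20],[-40,0,0]], "spin": [0,0,0,0,0,0,0,0], "gripper": [0.4,0.4,0.4,0.4,0.4,0.4,0.4,0.4]}' 60; python3 -m creep '{"translation": [[-40,0,0],[-40,-40,0],[-30,-40,0],[0,-40,0],[0,-40,0],[0,0,0],[0,0,0]], "spin": [0,0,0,0,0,0,0], "gripper": [0.4,0.4,0.4,0.4,0.4,0.4,0.4]}' 60
python3 - <<'E'
from h import *
save("side","s8.png",(150,120,350,270),4)
for c in ["side","top"]:
    f=cams.grab_frame(c)
    for l in ["lid","tub_rim"]: print(c,l,[(np.round(d["centre"],4),d["confidence"]) for d in nets.pinpoint(c,l)[:2]])
print(needle(f))
E
```

```text
t: 38.8
eef_pos: [0.614, -0.0278, 0.1564]
ee_rot: [3.141, -0.002, -3.002]
force: [-0.3, 0.4, -0.1]
width: 0.0243
gripper_force: 0.0
t: 39.6
eef_pos: [0.5354, -0.0278, 0.2795]
ee_rot: [-3.141, 0.004, -3.002]
force: [-0.5, 0.7, -0.8]
width: 0.0351
gripper_force: 0.0
t: 40.3
eef_pos: [0.4287, -0.1839, 0.2767]
ee_rot: [3.141, -0.001, -3.004]
force: [0.8, -0.1, -0.5]
width: 0.0351
gripper_force: 0.0
side lid [(array([ 0.619 , -0.0312,  0.1426]), 0.67)]
side tub_rim []
top lid [(array([ 0.6173, -0.0303,  0.1406]), 0.75)]
top tub_rim []
(array([-121.,  -97.,  -71.]), 220, array([-137.,  -55.]), 47)
```

View pics/s8.png

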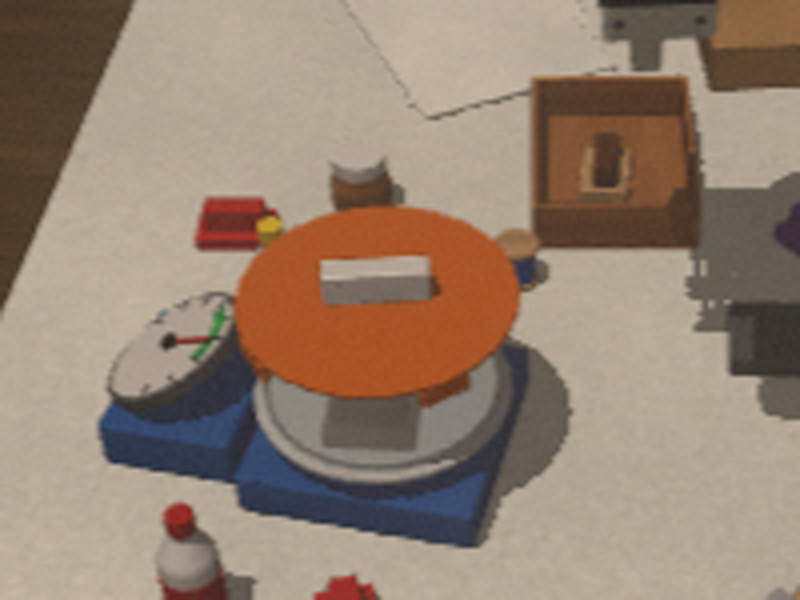

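The lid is on the tub, apparently flush, and the needle is mid-green; the front lug at (445,388) shows under the disc's edge. I'll fit the disc's height and tilt from both cameras.

```bash
cat > fit.py <<'E'
from h import *
from scipy.optimize import least_squares
obs=[]
for c in ["side","top"]:
    f=cams.grab_frame(c); hsv=cv2.cvtColor(cv2.resize(f["img"],None,fx=4,fy=4,interpolation=cv2.INTER_CUBIC),cv2.COLOR_RGB2HSV)
    m=((hsv[...,0]<14)&(hsv[...,1]>165)&(hsv[...,2]>70)).astype(np.uint8)
    m=cv2.morphologyEx(m,cv2.MORPH_OPEN,cv2.getStructuringElement(2,(41,41)))
    p=max(cv2.findContours(m,0,1)[0],key=cv2.contourArea)[:,0].astype(float); obs.append((f,(p-1.5)/4))
a=np.linspace(0,2*np.pi,720)
def proj(f,P):
    q=P@np.array(f["R"]).T+np.array(f["t"]).ravel(); q=q@np.array(f["mtx"]).T; return q[:,:2]/q[:,2:]
def res(x):
    P=np.stack([x[0]+x[5]*np.cos(a),x[1]+x[5]*np.sin(a),x[2]+x[5]*(x[3]*np.cos(a)+x[4]*np.sin(a))],1); r=[]
    for f,p in obs:
        e=proj(f,P); d=np.linalg.norm(p[:,None]-e[None],axis=2); j=d.argmin(1)
        n=e[(j+1)%720]-e[j-1]; n=np.stack([n[:,1],-n[:,0]],1); n/=np.linalg.norm(n,axis=1)[:,None]; r.append(((p-e[j])*n).sum(1))
    return np.concatenate(r)
s=least_squares(res,[.616,-.028,.155,0,0,.106],loss="soft_l1",f_scale=.4,x_scale=[.01,.01,.01,.03,.03,.01])
print("centre",s.x[:3].round(4),"slopes",s.x[3:5].round(4),"r",s.x[5].round(4),"rms px",np.sqrt(np.mean(res(s.x)**2)).round(2),[len(p) for _,p in obs])
E
python3 fit.py
```

```text
centre [ 0.6157 -0.0268  0.1592] slopes [ 0.0002 -0.0312] r 0.1015 rms px 13.27 [692, 932]
```

```bash
python3 -m creep '{"translation": [[-10,-45,0],[-10,-45,0],[-10,-45,0],[-10,-45,0],[0,-45,0],[0,-20,0],[0,0,0],[0,0,0]], "spin": [0,0,0,0,0,0,0,0], "gripper": [0.4,0.4,0.4,0.4,0.4,0.4,0.4,0.4]}' 60
python3 - <<'E'
s=open('fit.py').read()
s=s.replace("    m=cv2.morph","    u,v=px(f,(.616,-.028,.155))*4; w=np.zeros_like(m); cv2.circle(w,(int(u),int(v)),50*4,1,-1); m&=w; print(c,hsv[int(v)+40,int(u)+60])\n    m=cv2.morph")
s=s.replace('obs.append','print(p.min(0)/4,p.max(0)/4); obs.append')
s+='\nfor r in np.split(res(s.x),[len(obs[0][1])]): print(np.sqrt(np.mean(r**2)),np.median(abs(r)))\n'
open('fit.py','w').write(s)
E
python3 fit.py
```

```text
t: 41.55
eef_pos: [0.3892, -0.4281, 0.2765]
ee_rot: [3.141, -0.001, -3.003]
force: [1.2, 1.7, -0.1]
width: 0.0351
gripper_force: 0.0
side [ 10 199 178]
[209.25 171.75] [279.25 219.25]
top [ 10 197 105]
[254.25 135.  ] [344.   222.75]
centre [ 0.6143 -0.0276  0.1586] slopes [ 0.0093 -0.0136] r 0.1038 rms px 0.47 [691, 1007]
0.6533295309666007 0.3673453383197019
0.28054692362266176 0.21013601528744094
```

```bash
python3 - <<'E'
s=open('fit.py').read()
s0=s.replace('hsv=cv2.cvt','f=dict(f,img=cv2.imread("pics/%s0.png"%c)[:,:,::-1].copy()); hsv=cv2.cvt').replace('(.616,-.028,.155)','(.432,.379,.017)').replace('[.616,-.028,.155','[.432,.379,.017')
open('fit0.py','w').write(s0)
E
python3 fit0.py | grep centre; for i in 1 2; do python3 fit.py | grep centre; done; sed -i 's/x\[5\]\*/.1045*/g' fit.py fit0.py; python3 fit0.py | grep centre; python3 fit.py | grep centre
```

```text
centre [0.4316 0.3798 0.0164] slopes [-0.0055 -0.009 ] r 0.1039 rms px 0.45 [912, 917]
centre [ 0.6143 -0.0275  0.1587] slopes [ 0.0066 -0.0119] r 0.1038 rms px 0.44 [689, 1007]
centre [ 0.6143 -0.0276  0.1587] slopes [ 0.0079 -0.0121] r 0.1038 rms px 0.42 [687, 1006]
centre [0.4317 0.3796 0.0161] slopes [-0.007  -0.0058] r 0.106 rms px 0.51 [912, 917]
centre [ 0.6147 -0.0279  0.1581] slopes [-0.0079 -0.0039] r 0.106 rms px 0.45 [690, 1007]
```

The lid's height and tilt match "home and level": the disc top is at 0.159 m and the tilt is the same as the table reference. C is in the crate and the arm is clear, so I'm handing in.

```bash
python3 -c "
from station import arm; print(arm.job_done())"
```

```text
the job is handed in; nothing more can be done
None
```

I handed the job in, and the judge gave no verdict: three blocks (two brass, one wood) are in the tub with the needle in the green, the lid measures home and level, the fourth block is in the crate, and nothing touched the bottles, jar or spool.

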